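Reset the telescoping length stop to its next preset

ROBOT

A 7-joint arm with a two-finger parallel gripper is mounted at the origin on a cart in front of the work surface, level with it; the furniture and walls round the work are solid. World frame = base frame: x ahead of the robot, y to its left, z up, the work surface at z = 0. Lengths are in m, angles in rad, forces in N, time in s.
With the tool pointing down it reaches from about 0.425 to 0.875 m from the base axis. Payload 4.7 kg.
Tool frame: the origin (TCP) lies on the centre line of the jaws, within the pads' length; the fingertips stand ahead of it and the grasp point (between the pads) lies 2 mm behind it (nose_length is the z of the fingertips in the tool frame, in m); z points along the fingers, y is the line along which they close (so a half turn about z gives the same grasp; the last joint's range is limited). The gripper opens to 87 mm and grips with 3 to 60 N. Pads are 19 mm wide; open, the fingers measure 117 mm over their backs; the gripper's body (75 mm by 190 mm) begins 51 mm behind the grasp point.
Start: joints at [0.014, 0.321, -0.07, 1.45, 0.023, 1.371, -0.057], TCP at [0.65, -0, 0.24] pointing down, gripper open.
Joint ranges: [-2.86, 2.86], [-0.3, 2.09], [-1.38, 1.24], [0.06, 2.45], [-1.56, 4.7], [0.09, 2.05], [-2.69, 2.69]. Speed limits (rad/s): [2.57, 2.57, 3.14, 3.14, 3.14, 3.14, 3.14].

INTERFACE

Orientations are given as a rotation vector (axis times angle).
In Python, from bench import * gives the robot as it stands.
- The arm moves only by the tool send_rows, never from a script. Its arguments are lists of equal length, an entry for each row: "xyz": the shift along the tool's x, y, z in mm, a list of three; "dr": the turn, a rotation vector about the tool's x, y, z in rad, a list of three. A call has exactly 10 rows; each row is the pose to reach, as a shift and turn from the pose commanded when the call began, along the tool's axes at that moment; what a row does not reach only later rows make up. A row lasts 1/12 s, in which the tool goes at most 41.7 mm and 7.16 degrees, less where a joint would pass 70% of its speed; a pose out of reach is approached as far as the arm can. A call with a gripper value outside its range is refused whole. "jaw" is the finger opening in mm, from 0 to 87, set as the call begins (left out, the last holds). The fingers move at their own pace and stop on an object; "grip_force" is the grip in N (left out, the last holds). Time passes only in rows, so rows that repeat a pose let the fingers close, or fill a call up. It gives the time, the measured TCP pose, the force, the opening and the grip force at its end, in the units of the state.
- get_state(): the state, without advancing time (a new reading comes with each control period).
- get_image(name): name is "scene" or "side" or "wrist"; returns the picture (420x560x3 uint8, red, green, blue); there is no depth.
- calibration(name): a dict with "vfov" (degrees; the focal length in pixels is half the picture's height over the tangent of half this angle, whatever the lens; pixels are square), "cx", "cy" (the principal point, pixels), "rvec" (rotation vector, rad) and "tvec" (3), from world to camera coordinates, as OpenCV has them; the wrist camera has in their place "hand_eye" (4x4, takes a point from camera to tool coordinates, whose origin is the TCP and whose axes are the flange's). Camera axes: x right, y down, z forward; pixel columns grow to the right and rows downward; lengths in m; the calibration is good to about 2 mm. A picture is of the moment at which its call begins: read the wrist's pose just before it. calibration takes no time and is no camera call.
- close_job(): hands the job in; it is judged then, once.
The state is a dict: "time": time; "joint_positions": joint angles; "qd": joint speeds; "joint_torque": joint torques, N m; "position": TCP position; "tool_rot": TCP orientation; "ft_force": force on the tool from outside, world axes, zero at the start; "torque": the same for the moment, N m; "grip_width": opening from 0.0 (shut) to 1.0 (fully open); "grip_force": force on a finger pad.
Only numpy, scipy, OpenCV 4.12 (cv2) and the standard library are available. Lean on these libraries where they do the work, as an engineer would, in place of code of your own. Each camera call takes 0.05 s, during which the arm holds its last target. There are 200 camera calls.

TASK

The length stop on the extension table is set for the last job and must go out to its next preset for the next one. Pull the black spring plunger up out of its hole, slide the tube outward just far enough to be clear of that hole and let the plunger go, so that its pin rides on the bar under the spring; then ease the tube on outward until the pin drops fully home in the first hole it comes to. Do not skip that hole, do not drive the tube on hard against the pin once it has dropped, and leave the things lying round the stop where they are.

Things in the scene. Friction and masses are not known exactly. Their poses are not given: they have to be found in the camera images.
- stop_base: Telescoping length stop, fixed to the worktop: steel foot 120 x 74 x 9 mm, grey block 50 x 52 mm, 60 mm high with its screws, holding a level 26 mm square steel bar with its axis 31 mm above the worktop. Origin: on the worktop under the middle of the block. +y runs along the bar, outward (the way the tube slides out); +x is across the bar, +z up.
- knob_mid (a point): Middle of the plunger's black ribbed round knob, 30 mm diameter, 26 mm high, upright: 82 mm above the worktop with the pin home, about 90 mm with the pin riding on the bar, 96 mm at most. Below it a steel collar, 25 mm diameter at its foot and 19 mm above, up to 64 mm, stands on the tube's flat top at 49 mm. It travels with the tube.
- tube_grip (a point): A place to hold the sliding tube: on its axis, 31 mm above the worktop, 100 mm outward of the knob's axis. Square aluminium tube, 36 mm wide, from 13 to 49 mm above the worktop, 210 mm long, beginning 28 mm behind the knob's axis. 82 mm beyond this place is the upright end plate with a wooden face, 74 mm wide, 66 mm high. Slides with 3 N, with 6 N when the pin rides on the bar.
- stop_tube (a joint): How far the tube is slid out along stop_base's +y from the old hole, m: 0 at the start (give or take the pin's play of 1.5 mm), end stop at 0.140. With the pin in the first hole out it reads about 0.055 to 0.085.
- plunger (a joint): How far the plunger is pulled up, m: 0 = pin fully home in a hole, about 0.0075 = pin riding on the bar, 0.014 = upper stop. Its spring pulls down with 6 N at 0, 10 N at 0.0075, 12 N at 0.014. The pin is 9 mm wide, nose rounded, and goes 8 mm deep with 1.5 mm play each way; once it drops the tube stands fast and the sliding force rises at once. More than 40 N on the pin bends it.
- tape_measure: Grey tape measure, 38 x 84 x 68 mm, lying beside the stop; a bystander. Origin: centre of its underside.
- tape_roll: Roll of tan masking tape lying flat, 104 mm across, 25 mm high, beside the tube; a bystander. Origin: centre of its underside.
- carpenter_pencil: Flat red pencil, 14 x 161 x 8 mm, on the robot's side of the tube; a bystander. Origin: centre of its underside.
- offcut: Light wooden offcut, 45 x 140 x 19 mm, on the robot's side of the foot; a bystander. Origin: centre of its underside.
- old_hole (a point): The hole in the bar's top (44 mm above the worktop) where the pin sits at the start, 80 mm out from stop_base's origin. Two more holes, hidden in the tube, were drilled to suit past jobs: the first 55 to 85 mm farther out than this one (differs each time, not to be seen or measured), the second 45 mm beyond the first. Holes are 12 mm wide along the bar.

How it is judged:
By the outcome, as a careful person would: the job done as asked, in the order asked, and still so for the second after the job is handed in, with the robot touching nothing.
It also fails if it takes over 61 s, if anything falls off the work surface, if the arm or the gripper's body presses on something with over 40 N, if the wrist force passes 120 N, or if a joint passes its speed limit or range.

## Working session

There is one attempt and no reset: what is moved stays moved. The work goes in short steps, Python scripts to look and compute and a tool call to move; the robot and the scene stay as the last step left them, time stands still between calls to the robot, and variables do not carry over. Pictures are saved under pics/ and viewed, at most 10 in all, crops included, and the job is handed in when it is done.

Besides the shell and the picture viewer there is one more tool, called as a command line: name --argument value ..., lists and objects as JSON in quotes. send_rows: Moves the arm, as the interface text tells. Its arguments: {"type":"object","properties":{"xyz":{"type":"array"},"dr":{"type":"array"},"jaw":{"type":"number"},"grip_force":{"type":"number"}},"required":["xyz","dr"]}

```bash
ls; mkdir -p pics
python3 - <<'E'
from bench import *
import cv2
s=get_state()
print({k:s[k] for k in('time','position','tool_rot','ft_force','grip_width')})
for n in('scene','side','wrist'):
    cv2.imwrite(f'pics/{n}0.png',get_image(n)[:,:,::-1]); print(n,calibration(n))
E
```

```text
pics
{'time': 0.0, 'position': array([ 6.49460407e-01, -4.72634260e-05,  2.38448034e-01]), 'tool_rot': array([-2.22051234, -2.22049722,  0.0022549 ]), 'ft_force': array([ 0.37471667, -0.32108112,  0.15295442]), 'grip_width': 0.9997103591993496}
scene {'vfov': 53.56493943166923, 'cx': 286.5004886462876, 'cy': 204.7461693697584, 'rvec': array([ 2.24231986, -0.91912722,  0.34582302]), 'tvec': array([-0.50330247,  0.29893872,  0.68030969])}
side {'vfov': 48.48416886489619, 'cx': 279.2675915386061, 'cy': 205.25248877344035, 'rvec': array([ 2.26729389, -0.08849784,  0.04926678]), 'tvec': array([-0.57628054,  0.02839801,  0.95187294])}
wrist {'vfov': 70.16478931548598, 'cx': 281.1734537522335, 'cy': 207.2961644902862, 'hand_eye': array([[ 1.03559618e-03, -9.60722146e-01, -2.77510155e-01,
         7.64501274e-02],
       [ 9.99997989e-01,  1.47154100e-03, -1.36264538e-03,
        -6.18169790e-04],
       [ 1.71749116e-03, -2.77508186e-01,  9.60721738e-01,
        -1.45213820e-01],
       [ 0.00000000e+00,  0.00000000e+00,  0.00000000e+00,
         1.00000000e+00]])}
```

View pics/scene0.png

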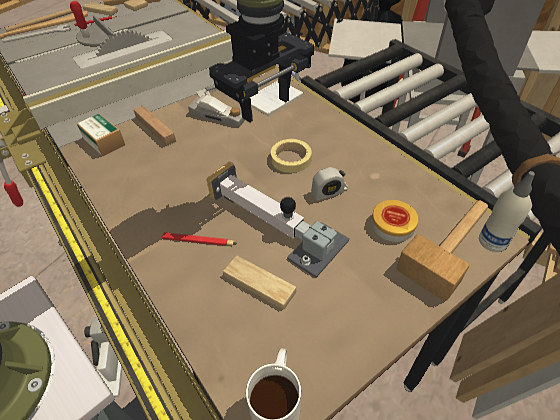

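View pics/side0.png

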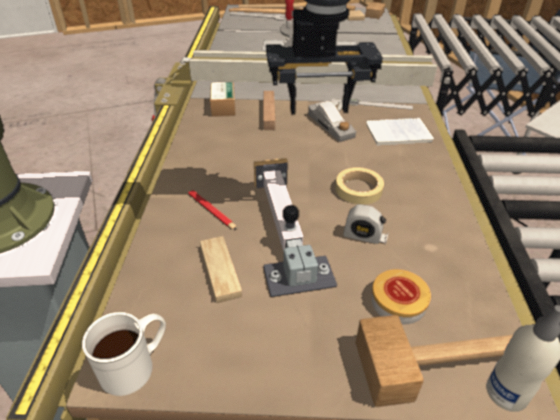

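View pics/wrist0.png

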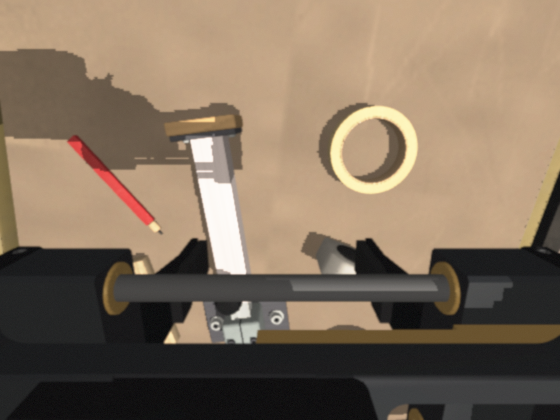

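The scene picture has the knob near (288,206), the end plate near (222,180) and the block near (319,238). The side picture has the knob near (291,214), the end plate at (271,172) and the block at (300,262). I'll enlarge both.

Run:
```python
import cv2,numpy as np
a=cv2.imread('pics/scene0.png')[150:280,190:360]; b=cv2.imread('pics/side0.png')[145:300,230:400]
cv2.imwrite('pics/c.png',np.hstack([cv2.resize(a,(390*170//130,390)) if 0 else cv2.resize(a,None,fx=2.3,fy=2.3,interpolation=2)[:299],cv2.resize(b,None,fx=2.3,fy=2.3,interpolation=2)[:299]]) if 0 else np.vstack([cv2.copyMakeBorder(cv2.resize(a,None,fx=2,fy=2),0,0,0,0,0)]))
h=600
A=cv2.resize(a,None,fx=2.3,fy=2.3); B=cv2.resize(b,None,fx=2.3,fy=2.3)
H=max(A.shape[0],B.shape[0]); o=np.zeros((H,782,3),np.uint8); o[:A.shape[0],:391]=A[:,:391]; o[:B.shape[0],391:]=B[:,:391]
cv2.imwrite('pics/crop1.png',o)
```

```text
(no output)
```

View pics/crop1.png

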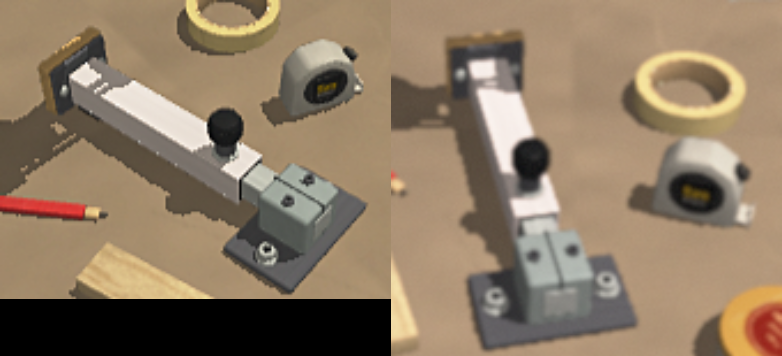

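```bash
cat > h.py <<'E'
import cv2,numpy as np
from bench import *
from scipy.optimize import least_squares
def K(c): f=210/np.tan(np.radians(c['vfov']/2)); return np.array([[f,0,c['cx']],[0,f,c['cy']],[0,0,1]])
C={n:calibration(n) for n in('scene','side')}
def proj(n,P): return cv2.projectPoints(np.atleast_2d(np.float64(P)),C[n]['rvec'],C[n]['tvec'],K(C[n]),None)[0][:,0]
def w2s(L,p): c,s=np.cos(p[2]),np.sin(p[2]); L=np.float64(L); return np.c_[p[0]+c*L[:,0]-s*L[:,1],p[1]+s*L[:,0]+c*L[:,1],L[:,2]]
E
python3 - <<'E'
from h import *
T=[cv2.Rodrigues(C[n]['rvec'])[0] for n in C]
P=[K(C[n])@np.c_[R,C[n]['tvec']] for n,R in zip(C,T)]
def tri(a,b):
    X=cv2.triangulatePoints(P[0],P[1],np.float64(a).reshape(2,1),np.float64(b).reshape(2,1))[:,0]; return X[:3]/X[3]
k=tri((287.8,206.1),(290.9,213.7)); print('knob',k)
sc=lambda u,v:(u/2.3+190,v/2.3+150); sd=lambda u,v:((u-391)/2.3+230,v/2.3+145)
L=[(0,.08,.082),(-.06,-.037,.009),(-.06,.037,.009),(.06,.037,.009),(.06,-.037,.009),(-.018,.052,.049),(.018,.052,.049)]
def lab(obs):
    return obs
S=[(0,sc(225,129)),(2,sc(223,250)),(1,sc(290,290)),(4,sc(367,206)),(5,sc(241,178)),(6,sc(261,158))]
D=[(0,sd(531,158)),(2,sd(468,270)),(3,sd(620,254)),(4,sd(635,322)),(1,sd(478,345)),(5,sd(514,216)),(6,sd(558,208))]
def r(p):
    W=w2s(L,p); return np.r_[(proj('scene',W)[[i for i,_ in S]]-[o for _,o in S]).ravel(),(proj('side',W)[[i for i,_ in D]]-[o for _,o in D]).ravel()]
print(w2s)
best=min((least_squares(r,[k[0],k[1],y],loss='soft_l1') for y in(0,1.5,-1.5,3)),key=lambda q:q.cost)
print(best.x,np.degrees(best.x[2]),r(best.x).reshape(-1,2).round(1).tolist()); print('fit knob',w2s(L[:1]+[(0,.18,.031)],best.x))
E
```

```text
knob [ 0.58850947 -0.1228638   0.08258926]
<function w2s at 0x7efe55b58b80>
[ 0.59695881 -0.20219748  0.1004275 ] 5.754071622551979 [[0.0, -0.4], [-1.4, -1.7], [-1.3, 0.8], [0.0, -0.5], [-1.8, 0.9], [0.6, -0.8], [0.0, 0.5], [-1.0, 1.0], [-3.3, -0.3], [1.1, 0.4], [1.3, -0.0], [0.4, 0.3], [0.7, 1.3]]
fit knob [[ 0.58893811 -0.12260056  0.082     ]
 [ 0.57891223 -0.02310442  0.031     ]]
```

Run:
```python
from h import *
import bench
print({k:getattr(bench,k) for k in dir(bench) if 'nose' in k.lower()}, [k for k in dir(bench) if not k.startswith('_')], get_state().keys())
p=[.597,-.2022,.1004]
def ray(n,uv,z):
    R=cv2.Rodrigues(C[n]['rvec'])[0]; c=-R.T@C[n]['tvec']; d=R.T@np.linalg.inv(K(C[n]))@[*uv,1]; return c+d*(z-c[2])/d[2]
def loc(X): d=X[:2]-p[:2]; c,s=np.cos(p[2]),np.sin(p[2]); return np.array([c*d[0]+s*d[1],-s*d[0]+c*d[1]]).round(3)
print('pencil',loc(ray('side',(236,228),.004)),loc(ray('side',(191,193),.004)))
print('roll l/c',loc(ray('side',(336,186),.0125)),loc(ray('side',(360,186),.0125)))
print('tape meas left',loc(ray('side',(346,237),0)),'far',loc(ray('side',(352,207),.06)))
print('offcut',loc(ray('side',(228,238),.019)),loc(ray('side',(241,290),.019)))
```

```text
{'nose_length': 0.017} ['MotionError', 'calibration', 'close_job', 'get_image', 'get_state', 'nose_length'] dict_keys(['time', 'joint_positions', 'qd', 'joint_torque', 'position', 'tool_rot', 'ft_force', 'torque', 'grip_force', 'grip_width'])
pencil [-0.097  0.145] [-0.181  0.274]
roll l/c [0.133 0.233] [0.185 0.224]
tape meas left [0.114 0.086] far [0.125 0.105]
offcut [-0.116  0.104] [-0.106 -0.026]
```

send_rows --xyz '[[-20, -10, 10], [-45, -22, 25], [-70, -35, 40], [-95, -47, 55], [-122.5, -60.5, 75], [-122.5, -60.5, 80], [-122.5, -60.5, 80], [-122.5, -60.5, 80], [-122.5, -60.5, 80], [-122.5, -60.5, 80]]' --dr '[[0, 0, -0.02], [0, 0, -0.04], [0, 0, -0.06], [0, 0, -0.08], [0, 0, -0.1], [0, 0, -0.1], [0, 0, -0.1], [0, 0, -0.1], [0, 0, -0.1], [0, 0, -0.1]]' --jaw 60 --grip_force 30

```text
time: 0.98
position: [0.5906, -0.121, 0.1605]
tool_rot: [2.104, 2.331, 0.002]
ft_force: [-0.1, -0.2, 0.4]
grip_width: 0.691
grip_force: 0.0
```

```bash
cat >> h.py <<'E'
def wproj(P,s):
    c=calibration('wrist'); T=np.eye(4); T[:3,:3]=cv2.Rodrigues(np.float64(s['tool_rot']))[0]; T[:3,3]=s['position']
    M=np.linalg.inv(T@c['hand_eye']); q=(M@np.r_[P,1])[:3]; q=K(c)@q; return (q[:2]/q[2]).round(1)
E
python3 - <<'E'
from h import *
s=get_state(); im=get_image('wrist')[:,:,::-1].copy(); print(s['position'],s['tool_rot'])
for P in w2s([(0,.08,.095),(0,.08,.082),(-.018,.262,.049),(.018,.262,.049),(0,.262,.049)],[.597,-.2022,.1004]):
    u=wproj(P,s);print(P.round(3),u); cv2.circle(im,tuple(int(x) for x in u),2,(0,255,0),-1)
cv2.imwrite('pics/w1.png',im)
E
```

```text
[ 0.59064304 -0.12100069  0.16049118] [2.10412983e+00 2.33130631e+00 2.14506160e-03]
[ 0.589 -0.123  0.095] [279.8 229.2]
[ 0.589 -0.123  0.082] [279.8 223.5]
[0.553 0.057 0.049] [255.7 -27.8]
[0.589 0.06  0.049] [305.2 -27.6]
[0.571 0.058 0.049] [280.4 -27.7]
```

View pics/w1.png

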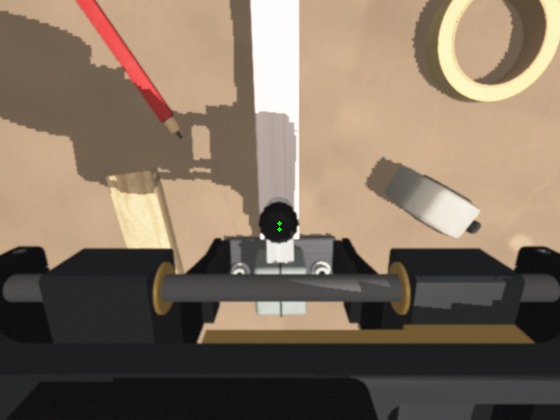

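The knob shows at about (278,222), against a predicted (280,224), so the estimate holds to about 1 mm. Next I descend onto the knob.

send_rows --xyz '[[-1.4, -2.2, 8], [-1.4, -2.2, 20], [-1.4, -2.2, 33], [-1.4, -2.2, 46], [-1.4, -2.2, 58], [-1.4, -2.2, 68], [-1.4, -2.2, 75], [-1.4, -2.2, 78], [-1.4, -2.2, 78], [-1.4, -2.2, 78]]' --dr '[[0, 0, 0], [0, 0, 0], [0, 0, 0], [0, 0, 0], [0, 0, 0], [0, 0, 0], [0, 0, 0], [0, 0, 0], [0, 0, 0], [0, 0, 0]]'

```text
time: 1.87
position: [0.5878, -0.1242, 0.0818]
tool_rot: [2.107, 2.329, 0.0]
ft_force: [-0.2, -0.5, -0.1]
grip_width: 0.69
grip_force: 0.0
```

send_rows --xyz '[[0, 0, 0], [0, 0, 0], [0, 0, 0], [0, 0, 0], [0, 0, 0], [0, 0, 0], [0, 0, 0], [0, 0, 0], [0, 0, 0], [0, 0, 0]]' --dr '[[0, 0, 0], [0, 0, 0], [0, 0, 0], [0, 0, 0], [0, 0, 0], [0, 0, 0], [0, 0, 0], [0, 0, 0], [0, 0, 0], [0, 0, 0]]' --jaw 20 --grip_force 35

```text
time: 2.7
position: [0.5887, -0.1241, 0.0819]
tool_rot: [2.106, 2.328, 0.003]
ft_force: [4.2, -0.4, -2.3]
grip_width: 0.334
grip_force: 35.0
```

send_rows --xyz '[[0, 0, -2], [0, 0, -4], [0, 0, -6], [0, 0, -8], [0, 0, -10], [0, 0, -11], [0, 0, -11.5], [0, 0, -11.5], [0, 0, -11.5], [0, 0, -11.5]]' --dr '[[0, 0, 0], [0, 0, 0], [0, 0, 0], [0, 0, 0], [0, 0, 0], [0, 0, 0], [0, 0, 0], [0, 0, 0], [0, 0, 0], [0, 0, 0]]'

```text
time: 3.53
position: [0.5886, -0.124, 0.0917]
tool_rot: [2.106, 2.329, 0.002]
ft_force: [9.6, -1.0, -11.3]
grip_width: 0.333
grip_force: 35.0
```

send_rows --xyz '[[0, 0.6, -1], [0, 1.2, -1], [2, 1.2, -1], [4, 1.2, -1], [6, 1.2, -1], [8, 1.2, -1], [10, 1.2, -1], [12, 1.2, -1], [14, 1.2, -1], [15, 1.2, -1]]' --dr '[[0, 0, 0], [0, 0, 0], [0, 0, 0], [0, 0, 0], [0, 0, 0], [0, 0, 0], [0, 0, 0], [0, 0, 0], [0, 0, 0], [0, 0, 0]]'

```text
time: 4.37
position: [0.587, -0.1098, 0.0922]
tool_rot: [2.108, 2.329, -0.002]
ft_force: [6.7, -2.6, -10.4]
grip_width: 0.336
grip_force: 35.0
```

send_rows --xyz '[[0, 0, 0], [0, 0, 1], [0, 0, 2], [0, 0, 3], [0, 0, 4], [0, 0, 5], [0, 0, 5], [0, 0, 5], [0, 0, 5], [0, 0, 5]]' --dr '[[0, 0, 0], [0, 0, 0], [0, 0, 0], [0, 0, 0], [0, 0, 0], [0, 0, 0], [0, 0, 0], [0, 0, 0], [0, 0, 0], [0, 0, 0]]'

```text
time: 5.2
position: [0.5871, -0.1096, 0.0894]
tool_rot: [2.108, 2.329, -0.001]
ft_force: [1.5, -1.9, 1.7]
grip_width: 0.333
grip_force: 35.0
```

send_rows --xyz '[[0, 0, 0], [0, 0, 0], [0, 0, 0], [0, 0, 0], [0, 0, 0], [0, 0, 0], [0, 0, -10], [0, 0, -20], [0, 0, -34], [0, 0, -48]]' --dr '[[0, 0, 0], [0, 0, 0], [0, 0, 0], [0, 0, 0], [0, 0, 0], [0, 0, 0], [0, 0, 0], [0, 0, 0], [0, 0, 0], [0, 0, 0]]' --jaw 60

```text
time: 6.03
position: [0.5874, -0.1091, 0.1387]
tool_rot: [2.107, 2.329, 0.001]
ft_force: [0.8, 0.4, -0.1]
grip_width: 0.688
grip_force: 0.0
```

send_rows --xyz '[[20, 0, 0], [45, 0, 0], [70, 0, 0], [92, 0, 0], [100, 0, 15], [100, 0, 35], [100, 0, 55], [100, 0, 75], [100, 0, 75], [100, 0, 75]]' --dr '[[0, 0, 0], [0, 0, 0], [0, 0, 0], [0, 0, 0], [0, 0, 0], [0, 0, 0], [0, 0, 0], [0, 0, 0], [0, 0, 0], [0, 0, 0]]'

```text
time: 6.87
position: [0.5769, -0.0096, 0.0623]
tool_rot: [-2.107, -2.329, 0.001]
ft_force: [-0.1, 0.3, -0.0]
grip_width: 0.69
grip_force: 0.0
```

Run:
```python
from h import *
s=get_state(); print(s['position'],s['ft_force'])
a=get_image('side')[100:290,200:400,::-1]; w=get_image('wrist')[:,:,::-1]
o=np.zeros((420,800,3),np.uint8); o[:,:442]=cv2.resize(a,(442,420)); o[:,442:]=cv2.resize(w,(358,268*1))[:420].copy() if 0 else np.vstack([cv2.resize(w,(358,268)),np.zeros((152,358,3),np.uint8)])
cv2.imwrite('pics/s2.png',o)
```

```text
[ 0.57689384 -0.00961055  0.06234558] [-0.08822268  0.26314352 -0.01028625]
```

View pics/s2.png

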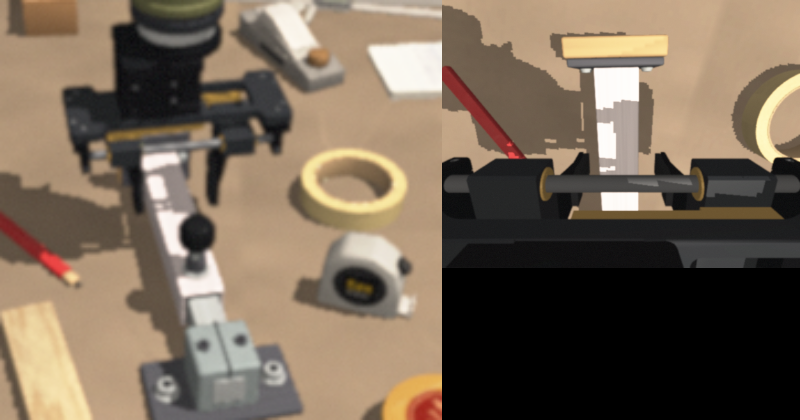

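The knob is raised with the pin riding, and the fingers straddle the tube with room on both sides. I descend and grip lightly, so the grip works as a slip clutch.

send_rows --xyz '[[0, 0, 8], [0, 0, 16], [0, 0, 22], [0, 0, 26], [0, 0, 26], [0, 0, 26], [0, 0, 26], [0, 0, 26], [0, 0, 26], [0, 0, 26]]' --dr '[[0, 0, 0], [0, 0, 0], [0, 0, 0], [0, 0, 0], [0, 0, 0], [0, 0, 0], [0, 0, 0], [0, 0, 0], [0, 0, 0], [0, 0, 0]]'

```text
time: 7.8
position: [0.5774, -0.0096, 0.0364]
tool_rot: [2.107, 2.329, 0.001]
ft_force: [-0.4, 0.5, -0.3]
grip_width: 0.689
grip_force: 0.0
```

send_rows --xyz '[[0, 0, 0], [0, 0, 0], [0, 0, 0], [0, 0, 0], [0, 0, 0], [0, 0, 0], [0, 0, 0], [0, 0, 0], [0, 0, 0], [0, 0, 0]]' --dr '[[0, 0, 0], [0, 0, 0], [0, 0, 0], [0, 0, 0], [0, 0, 0], [0, 0, 0], [0, 0, 0], [0, 0, 0], [0, 0, 0], [0, 0, 0]]' --jaw 25 --grip_force 12

```text
time: 8.63
position: [0.5752, -0.0098, 0.0358]
tool_rot: [-2.105, -2.328, 0.005]
ft_force: [-6.1, -0.2, 4.2]
grip_width: 0.415
grip_force: 12.0
```

send_rows --xyz '[[1, 0, 0], [2, 0, 0], [3, 0, 0], [4, 0, 0], [5, 0, 0], [6, 0, 0], [7, 0, 0], [8, 0, 0], [9, 0, 0], [10, 0, 0]]' --dr '[[0, 0, 0], [0, 0, 0], [0, 0, 0], [0, 0, 0], [0, 0, 0], [0, 0, 0], [0, 0, 0], [0, 0, 0], [0, 0, 0], [0, 0, 0]]'

```text
time: 9.47
position: [0.5742, -0.0019, 0.0358]
tool_rot: [-2.108, -2.328, 0.008]
ft_force: [-5.3, -4.0, 4.1]
grip_width: 0.416
grip_force: 12.0
```

send_rows --xyz '[[1, -0.5, 0], [2.5, -1, 0], [4.5, -1.5, 0], [6.5, -1.5, 0], [8.5, -1.5, 0], [10.5, -1.5, 0], [12.5, -1.5, 0], [14, -1.5, 0], [15, -1.5, 0], [15, -1.5, 0]]' --dr '[[0, 0, 0], [0, 0, 0], [0, 0, 0], [0, 0, 0], [0, 0, 0], [0, 0, 0], [0, 0, 0], [0, 0, 0], [0, 0, 0], [0, 0, 0]]'

```text
time: 10.3
position: [0.5721, 0.0149, 0.0358]
tool_rot: [-2.107, -2.329, 0.003]
ft_force: [-3.4, -3.4, 2.3]
grip_width: 0.418
grip_force: 12.0
```

```bash
cat >> h.py <<'E'
def slid(n='side',p=(.597,-.2022,.1004)):
    "tube slide from the knob's dark blob, taken as riding (z .090) and as home (.082)"
    im=get_image(n).astype(int); q=proj(n,w2s([(0,.08+t,.088) for t in(0,.15)],p)).round().astype(int)
    m=(im.max(2)<60).astype(np.uint8); R=np.zeros_like(m); cv2.line(R,tuple(map(int,q[0])),tuple(map(int,q[1])),1,17); m&=R
    N,l,st,c=cv2.connectedComponentsWithStats(m); o=[]
    for i in range(1,N):
        if 80<st[i,4]<500:
            f=lambda v:proj(n,w2s([(0,.08+v[0],v[1])],p))[0]-c[i]
            o.append((st[i,2:].tolist(),c[i].round(1).tolist(),least_squares(f,[.03,.09],x_scale=.01).x.round(4).tolist()))
    return o
E
python3 - <<'E'
from h import *
print(slid(),slid('scene'),get_state()['ft_force'].round(1))
E
```

```text
[([15, 34, 273], [286.6, 191.8], [0.0429, 0.1004])] [([20, 17, 184], [233.2, 168.9], [0.1532, 0.0932]), ([16, 14, 95], [246.2, 180.5], [0.1159, 0.0814]), ([15, 22, 214], [272.3, 194.8], [0.0414, 0.0863])] [-3.9 -2.3  2.7]
```

send_rows --xyz '[[1, -0.3, 0], [2, -0.5, 0], [3, -0.5, 0], [4, -0.5, 0], [5, -0.5, 0], [6, -0.5, 0], [7, -0.5, 0], [8, -0.5, 0], [9, -0.5, 0], [10, -0.5, 0]]' --dr '[[0, 0, 0], [0, 0, 0], [0, 0, 0], [0, 0, 0], [0, 0, 0], [0, 0, 0], [0, 0, 0], [0, 0, 0], [0, 0, 0], [0, 0, 0]]'

```text
time: 11.23
position: [0.571, 0.0248, 0.0358]
tool_rot: [-2.107, -2.329, 0.002]
ft_force: [-3.9, -3.6, 3.0]
grip_width: 0.414
grip_force: 12.0
```

send_rows --xyz '[[0.4, 0, 0], [0.8, 0, 0], [1.2, 0, 0], [1.6, 0, 0], [2, 0, 0], [2.4, 0, 0], [2.8, 0, 0], [3.2, 0, 0], [3.6, 0, 0], [4, 0, 0]]' --dr '[[0, 0, 0], [0, 0, 0], [0, 0, 0], [0, 0, 0], [0, 0, 0], [0, 0, 0], [0, 0, 0], [0, 0, 0], [0, 0, 0], [0, 0, 0]]'

```text
time: 12.07
position: [0.5704, 0.0293, 0.0358]
tool_rot: [-2.106, -2.329, 0.002]
ft_force: [-4.8, -3.5, 2.1]
grip_width: 0.415
grip_force: 12.0
```

send_rows --xyz '[[0.4, 0, 0], [0.8, 0, 0], [1.2, 0, 0], [1.6, 0, 0], [2, 0, 0], [2.4, 0, 0], [2.8, 0, 0], [3.2, 0, 0], [3.6, 0, 0], [4, 0, 0]]' --dr '[[0, 0, 0], [0, 0, 0], [0, 0, 0], [0, 0, 0], [0, 0, 0], [0, 0, 0], [0, 0, 0], [0, 0, 0], [0, 0, 0], [0, 0, 0]]'

```text
time: 12.9
position: [0.5699, 0.0332, 0.0358]
tool_rot: [-2.106, -2.329, 0.002]
ft_force: [-4.0, -2.9, 2.4]
grip_width: 0.418
grip_force: 12.0
```

send_rows --xyz '[[0.4, 0, 0], [0.8, 0, 0], [1.2, 0, 0], [1.6, 0, 0], [2, 0, 0], [2.4, 0, 0], [2.8, 0, 0], [3.2, 0, 0], [3.6, 0, 0], [4, 0, 0]]' --dr '[[0, 0, 0], [0, 0, 0], [0, 0, 0], [0, 0, 0], [0, 0, 0], [0, 0, 0], [0, 0, 0], [0, 0, 0], [0, 0, 0], [0, 0, 0]]'

```text
time: 13.73
position: [0.5695, 0.0372, 0.0358]
tool_rot: [-2.106, -2.329, 0.002]
ft_force: [-5.0, -3.1, 3.7]
grip_width: 0.412
grip_force: 12.0
```

Run:
```python
from h import *
print(slid('scene'),get_state()['ft_force'].round(1))
```

```text
[([15, 21, 205], [264.1, 189.7], [0.0639, 0.0867])] [-3.5 -3.3  2.8]
```

send_rows --xyz '[[0.4, 0, 0], [0.8, 0, 0], [1.2, 0, 0], [1.6, 0, 0], [2, 0, 0], [2.4, 0, 0], [2.8, 0, 0], [3.2, 0, 0], [3.6, 0, 0], [4, 0, 0]]' --dr '[[0, 0, 0], [0, 0, 0], [0, 0, 0], [0, 0, 0], [0, 0, 0], [0, 0, 0], [0, 0, 0], [0, 0, 0], [0, 0, 0], [0, 0, 0]]'

```text
time: 14.62
position: [0.569, 0.0412, 0.0358]
tool_rot: [-2.106, -2.329, 0.003]
ft_force: [-5.0, -3.0, 3.0]
grip_width: 0.411
grip_force: 12.0
```

The tube is following the gripper without slip and has slid out about 65 mm. I carry on.

send_rows --xyz '[[0.4, 0, 0], [0.8, 0, 0], [1.2, 0, 0], [1.6, 0, 0], [2, 0, 0], [2.4, 0, 0], [2.8, 0, 0], [3.2, 0, 0], [3.6, 0, 0], [4, 0, 0]]' --dr '[[0, 0, 0], [0, 0, 0], [0, 0, 0], [0, 0, 0], [0, 0, 0], [0, 0, 0], [0, 0, 0], [0, 0, 0], [0, 0, 0], [0, 0, 0]]'

```text
time: 15.45
position: [0.5685, 0.0452, 0.0358]
tool_rot: [-2.106, -2.329, 0.003]
ft_force: [-5.0, -3.4, 4.0]
grip_width: 0.415
grip_force: 12.0
```

send_rows --xyz '[[0.4, 0, 0], [0.8, 0, 0], [1.2, 0, 0], [1.6, 0, 0], [2, 0, 0], [2.4, 0, 0], [2.8, 0, 0], [3.2, 0, 0], [3.6, 0, 0], [4, 0, 0]]' --dr '[[0, 0, 0], [0, 0, 0], [0, 0, 0], [0, 0, 0], [0, 0, 0], [0, 0, 0], [0, 0, 0], [0, 0, 0], [0, 0, 0], [0, 0, 0]]'

```text
time: 16.28
position: [0.568, 0.0492, 0.0358]
tool_rot: [-2.106, -2.329, 0.003]
ft_force: [-5.6, -2.4, 3.6]
grip_width: 0.413
grip_force: 12.0
```

send_rows --xyz '[[0.4, 0, 0], [0.8, 0, 0], [1.2, 0, 0], [1.6, 0, 0], [2, 0, 0], [2.4, 0, 0], [2.8, 0, 0], [3.2, 0, 0], [3.6, 0, 0], [4, 0, 0]]' --dr '[[0, 0, 0], [0, 0, 0], [0, 0, 0], [0, 0, 0], [0, 0, 0], [0, 0, 0], [0, 0, 0], [0, 0, 0], [0, 0, 0], [0, 0, 0]]'

```text
time: 17.12
position: [0.5676, 0.0526, 0.0358]
tool_rot: [-2.106, -2.329, 0.004]
ft_force: [-6.1, -5.1, 3.8]
grip_width: 0.411
grip_force: 12.0
```

The force rose and the travel fell short, which may mean the pin has dropped. I'll check the knob's height.

Run:
```python
from h import *
print(slid('scene'),get_state()['ft_force'].round(1),get_state()['position'])
```

```text
[([15, 18, 189], [258.3, 186.1], [0.0803, 0.0871])] [-5.8 -3.3  3.6] [0.56757519 0.05275671 0.03579788]
```

send_rows --xyz '[[0.3, 0, 0], [0.6, 0, 0], [0.9, 0, 0], [1.2, 0, 0], [1.5, 0, 0], [1.8, 0, 0], [2, 0, 0], [2, 0, 0], [2, 0, 0], [2, 0, 0]]' --dr '[[0, 0, 0], [0, 0, 0], [0, 0, 0], [0, 0, 0], [0, 0, 0], [0, 0, 0], [0, 0, 0], [0, 0, 0], [0, 0, 0], [0, 0, 0]]'

```text
time: 18.0
position: [0.5672, 0.0556, 0.0358]
tool_rot: [-2.105, -2.328, 0.003]
ft_force: [-6.6, -3.0, 4.5]
grip_width: 0.413
grip_force: 12.0
```

Run:
```python
from h import *
print(slid('scene'))
a=get_image('scene')[130:280,190:340,::-1]; b=get_image('side')[110:260,220:370,::-1]
cv2.imwrite('pics/s3.png',cv2.resize(np.hstack([a,b]),(800,400),interpolation=2))
```

```text
[([10, 14, 81], [234.8, 171.7], [0.1489, 0.0877]), ([15, 18, 188], [257.1, 185.4], [0.0836, 0.087])]
```

View pics/s3.png

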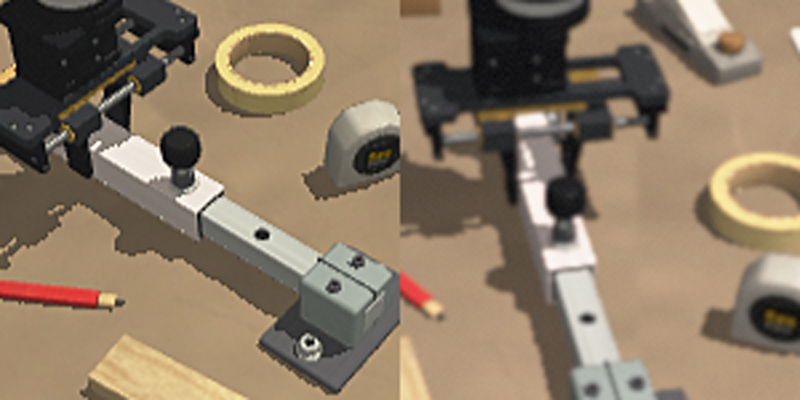

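The knob stands high above its collar, so the pin is still riding, and the old hole is visible well behind. I continue in small steps.

send_rows --xyz '[[0.3, 0, 0], [0.6, 0, 0], [0.9, 0, 0], [1.2, 0, 0], [1.5, 0, 0], [1.8, 0, 0], [2.1, 0, 0], [2.4, 0, 0], [2.7, 0, 0], [3, 0, 0]]' --dr '[[0, 0, 0], [0, 0, 0], [0, 0, 0], [0, 0, 0], [0, 0, 0], [0, 0, 0], [0, 0, 0], [0, 0, 0], [0, 0, 0], [0, 0, 0]]'

```text
time: 18.98
position: [0.567, 0.0579, 0.0358]
tool_rot: [-2.106, -2.329, 0.004]
ft_force: [-6.0, -3.9, 3.2]
grip_width: 0.408
grip_force: 12.0
```

Run:
```python
from h import *
print(slid('scene'),get_state()['position'],get_state()['ft_force'])
```

```text
[([11, 16, 82], [234.1, 171.0], [0.1508, 0.0886]), ([15, 19, 197], [256.9, 187.8], [0.085, 0.0789])] [0.56693604 0.05799832 0.0357983 ] [-5.55612351 -3.46809699  3.91567313]
```

send_rows --xyz '[[0.3, 0, 0], [0.6, 0, 0], [0.9, 0, 0], [1.2, 0, 0], [1.5, 0, 0], [1.8, 0, 0], [2, 0, 0], [2, 0, 0], [2, 0, 0], [2, 0, 0]]' --dr '[[0, 0, 0], [0, 0, 0], [0, 0, 0], [0, 0, 0], [0, 0, 0], [0, 0, 0], [0, 0, 0], [0, 0, 0], [0, 0, 0], [0, 0, 0]]'

```text
time: 19.87
position: [0.5667, 0.06, 0.0358]
tool_rot: [-2.106, -2.329, 0.004]
ft_force: [-6.0, -3.4, 4.2]
grip_width: 0.415
grip_force: 12.0
```

Run:
```python
from h import *
print(slid('scene'),get_state()['position'],get_state()['ft_force'])
```

```text
[([11, 15, 81], [233.5, 170.4], [0.1529, 0.0891]), ([15, 18, 196], [256.1, 187.4], [0.0872, 0.0787])] [0.56673581 0.06002444 0.03580528] [-6.97966219 -4.2459486   3.19021407]
```

The knob has dropped 8 mm and the slide is about 84 mm, so the pin is in the first hole. I release the tube and retreat.

send_rows --xyz '[[0, 0, 0], [0, 0, 0], [0, 0, 0], [0, 0, 0], [0, 0, 0], [0, 0, 0], [0, 0, 0], [0, 0, -5], [0, 0, -12], [0, 0, -20]]' --dr '[[0, 0, 0], [0, 0, 0], [0, 0, 0], [0, 0, 0], [0, 0, 0], [0, 0, 0], [0, 0, 0], [0, 0, 0], [0, 0, 0], [0, 0, 0]]' --jaw 60

```text
time: 20.75
position: [0.5681, 0.0598, 0.0566]
tool_rot: [-2.108, -2.33, 0.0]
ft_force: [-0.1, -0.3, -0.3]
grip_width: 0.69
grip_force: 0.0
```

send_rows --xyz '[[0, 0, -12], [0, 0, -27], [0, 0, -44], [0, 0, -61], [0, 0, -78], [0, 0, -95], [0, 0, -110], [0, 0, -120], [0, 0, -120], [0, 0, -120]]' --dr '[[0, 0, 0], [0, 0, 0], [0, 0, 0], [0, 0, 0], [0, 0, 0], [0, 0, 0], [0, 0, 0], [0, 0, 0], [0, 0, 0], [0, 0, 0]]'

```text
time: 21.58
position: [0.5685, 0.0599, 0.1769]
tool_rot: [2.107, 2.329, 0.002]
ft_force: [-0.6, -0.2, 0.1]
grip_width: 0.686
grip_force: 0.0
```

Run:
```python
from h import *
print(slid('scene'),get_state()['position'],get_state()['ft_force'])
a=get_image('scene')[130:280,190:340,::-1]; b=get_image('side')[110:260,220:370,::-1]
cv2.imwrite('pics/s4.png',cv2.resize(np.hstack([a,b]),(800,400),interpolation=2))
```

```text
[([15, 18, 195], [256.1, 187.4], [0.0873, 0.0788])] [0.56790007 0.05979194 0.17582324] [-0.08102107  0.11125861  0.52073804]
```

View pics/s4.png

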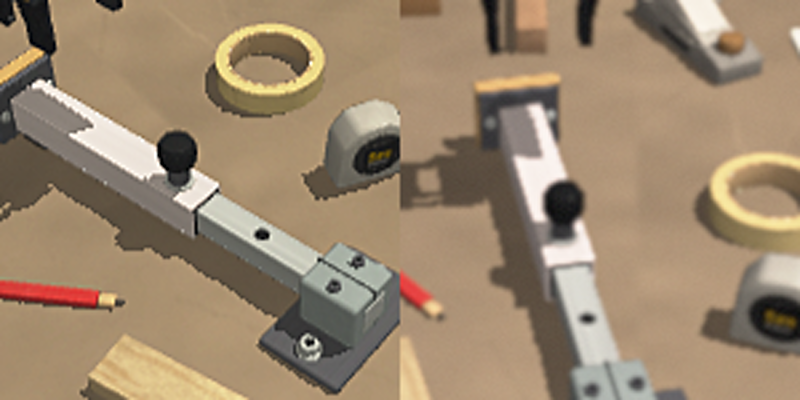

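The knob now sits low on its collar, as it did at the start. The tube is out about 84 mm, nothing around it has moved, and the gripper is clear.

```bash
python3 -c "
from bench import *
print(close_job())"
```

```text
the job is handed in; nothing more can be done
None
```

The length stop is at its next preset: the tube is out about 84 mm, the camera shows the pin fully home in the first hole, the surrounding things are where they were, and I handed the job in at about 22 s; no verdict came back.

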